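Make up a filter set for the autoclave

ROBOT

A 6-joint arm with a two-finger parallel gripper is mounted at the origin on the work surface. World frame = base frame: x ahead of the robot, y to its left, z up, the work surface at z = 0. Lengths are in m, angles in rad, forces in N, time in s.
With the tool pointing down it reaches from about 0.35 to 0.975 m from the base axis. Payload 4.9 kg.
Tool frame: the origin (TCP) lies between the finger pads; the fingertips stand 25 mm ahead of it and the grasp point (between the pads) lies 6 mm ahead of it (manip.tcp_to_tips is the z of the fingertips in the tool frame, in m); z points along the fingers, y is the line along which they close (so a half turn about z gives the same grasp; the last joint's range is limited). The gripper opens to 85 mm and grips with 20 to 120 N. Pads are 22 mm wide; open, the fingers measure 114 mm over their backs; the gripper's body (76 mm by 85 mm) begins 54 mm behind the grasp point. The pads swing forward as they close: fully open they stand 13 mm farther back than shut.
Start: joints at [-0.119, 0.053, 1.613, -0, 1.476, -0.119], TCP at [0.625, 0, 0.256] pointing down, gripper open.
Joint ranges: [-3.01, 3.01], [-1.01, 2.22], [0.06, 2.58], [-1.02, 4.17], [0.09, 2.62], [-3.14, 3.14]. Speed limits (rad/s): [2.57, 2.57, 3.14, 3.14, 3.14, 3.14].

INTERFACE

Orientations are given as a unit quaternion [w, x, y, z].
In Python, from plant import manip gives the robot as it stands. The module is installed in compiled form; this text tells all that it offers.
- The arm moves only by the tool arm_command, never from a script. Its argument "moves" is a list of rows, each a list of 3 entries, a list of its own where there are three numbers: the opening, from -1 (shut) to 1 (fully open), then the shift along the tool's x, y, z in units of 0.15 m (1.0 is 0.15 m), then the turn about the tool's z in units of 2 pi rad (1.0 is 2 pi rad). A call has 1 to 20 rows; each row is the pose to reach, as a shift and turn from the pose commanded when the call began, along the tool's axes at that moment, turning the shorter way round; what a row does not reach only later rows make up. A row lasts 1/12 s, in which the tool goes at most 41.7 mm and 7.16 degrees, less where a joint would pass 70% of its speed; a pose out of reach is approached as far as the arm can. A call with a number of a shift or a turn outside -1 to 1 is refused whole. A call with a gripper value outside its range is refused whole. The fingers move at their own pace and stop on an object; the grip force is fixed at half the most. Time passes only in rows, so rows that repeat a pose let the fingers close. It gives the time, the measured TCP pose, the force, the opening and the grip force at its end, in the units of the state.
- manip.state(): the state, without advancing time (a new reading comes with each control period).
- manip.grab_frame(name): name is "scene" or "side" or "wrist"; returns a dict with "frame" (420x560x3 uint8, red, green, blue), "fx", "fy", "cx", "cy" (pixels), "k1" (the pictures are not rectified: a ray, as slopes to the right and down, at radius r is drawn at 1 + k1 r^2 times it, then the intrinsics apply), "R" (3x3) and "t" (3): a world point X has camera coordinates R X + t. Camera axes: x right, y down, z forward; pixel columns grow to the right and rows downward; lengths in m; the calibration is good to about 2 mm. A picture is of the moment at which its call begins. There is no depth.
- manip.job_done(): hands the job in; it is judged then, once.
Trained networks look in a picture, given as the dict that the camera call returned (one of the last four; its "shot" number tells which), for a name from the list of things; names that differ only in an ending like _2 or _b are one class to them, and where a whole thing is asked for, a point or a joint stands for the part that bears it (a point fixed in the world has none). Each returns a list of dicts, best first, with "confidence" (0 to 1); they miss things now and then, are a little off and sometimes report something else, mostly with a low value. They report only what shows in the picture. A call takes as long as a camera call. They do not tell look-alikes from the thing itself.
- manip.search_frame(picture, target): "extent" ([left, top, right, bottom] in pixels, round what is visible of it).
The state is a dict: "time": time; "joint_pos": joint angles; "joint_vel": joint speeds; "joint_efforts": joint torques, N m; "tool_pos": TCP position; "tool_rot": TCP orientation; "contact_force": force on the tool from outside, world axes, zero at the start; "ft_torque": the same for the moment, N m; "gripper_width": opening from 0.0 (shut) to 1.0 (fully open); "grasp_force": force on a finger pad.
Only numpy, scipy, OpenCV 4.12 (cv2) and the standard library are available. Lean on these libraries where they do the work, as an engineer would, in place of code of your own. Each camera call takes 0.05 s, during which the arm holds its last target. There are 200 camera calls.

TASK

Make up this filter set for the autoclave: lay the spatula flat in its long empty compartment through the middle of the sterilising tray, blade in the wide end, setting it down rather than dropping it. Then turn the filter holder's clamp thumbscrew clockwise until it seats and back it off a quarter turn so that steam can get in, and finish still gripping the thumbscrew there, keeping it still so that the lock ring can be nipped up. Leave everything else where it is.

Things in the scene. Friction and masses are not known exactly. Their poses are not given: they have to be found in the camera images.
- spatula: Flat spatula on the bench: blue handle (16 mm wide, 12 high) and flat steel blade (34 wide, 3 thick), 190 long over all, about 70 g. Origin: underside of the handle at the grip point, which is near the balance point; x runs to the blade, z up. Handle from x -95 to +20 mm, blade to +95 mm; handle and blade share one flat underside.
- blade_tip (a point): The middle of the spatula's blade end, 95 mm along the spatula's x from its origin, 1.5 mm above its underside.
- tray: Fixed aluminium sterilising tray, 214 (x) by 180 mm, outer walls 18 mm high, floor 4 mm thick. Origin: centre of its underside; z up. Brush, rubber ring and brass bracket lie in their own compartments; the long empty keyed compartment through the middle is the spatula's (two small pockets beside it are empty too).
- lane (a point): Centre of the spatula's compartment, on the inner floor (4 mm above the bench); x runs along it to its wide end, z up. Keyed, 206 mm long: handle channel 28 mm wide (x -103 to -40 mm), open finger gap (x -40 to +42, free 63 mm to either side), blade bay 50 wide (x +42 to +103). Dividers 10 mm above the inner floor. The spatula's origin belongs at this point, x axes alike.
- holder: Fixed filter holder: pedestal foot 120 mm across, blue lower flange and steel lid 112 mm across; over them a steel bridge 132 mm long along the holder's y, 24 wide, its top 131 mm above the bench. Origin: on the bench under the screw's axis; z up. The vertical thumbscrew stands in the middle of the bridge.
- spindle: The part of the clamp screw that rises and sinks with the thread (4 mm a turn) and carries the thumbscrew; it does not turn itself. Origin: on the bench under the screw's axis when seated.
- thumbscrew (a joint): Clamp thumbscrew's angle in rad: 0 is fully home (foot on the lid, a hard stop); grows as it is backed off, counter-clockwise from above, up to 6. Clockwise from above closes it. It starts 0.8 to 2.4 rad short of home. Friction about 0.08 N m; it stays where left.
- paddle (a point): Middle of the thumbscrew's upright black paddle, on its axis, 169 mm above the bench when seated, 0.64 mm higher per rad. Paddle: 56 mm along this point's x (rounded ends), 10 thick along y, 26 high, white mark on top at +x; turns with the screw. Below this point: brass lock ring 28 mm across, top 27 mm down; bridge top 38 mm down. At joint 0 its x is the holder's x.
- brush: Small brush lying in the tray's separate long compartment; wooden handle, 160 mm long. Leave it be.
- gasket: Black rubber ring, 36 mm across, 6 mm high, in a tray pocket. Leave it be.
- bracket: Flat brass bracket, 46 x 22 x 5 mm, in a tray pocket. Leave it be.
- support_plate: Spare blue perforated filter plate, 100 mm across, on its own steel pedestal, 73 mm high, no bridge or screw. Leave it be.
- spray_bottle: White bottle with red cap, 64 mm across, 170 mm high. Leave it be.
- reagent_jar: Amber jar with black cap, 56 mm across, 100 mm high. Leave it be.
- dishes: Stack of three clear and white dishes, 90 mm across, 45 mm high. Leave it be.
- marker: Black marker pen, 16 mm thick, 136 mm long over its round ends, lying on the bench. Leave it be.
Things that resemble listed ones, but are neither listed nor needed, are in the scene too. What is shaped like the spatula but purple or red is not meant.

How it is judged:
By the outcome, as a careful person would: the job done as asked, in the order asked, and still so for the second after the job is handed in, while the arm keeps its last pose, push and grip.
It also fails if it takes over 64 s, if anything falls off the work surface, if the arm or the gripper's body presses on something with over 40 N, if the wrist force passes 120 N, or if a joint passes its speed limit or range.

## Working session

There is one attempt and no reset: what is moved stays moved. The work goes in short steps, Python scripts to look and compute and a tool call to move; the robot and the scene stay as the last step left them, time stands still between calls to the robot, and variables do not carry over. Pictures are saved under pics/ and viewed, at most 10 in all, crops included, and the job is handed in when it is done.

Besides the shell and the picture viewer there is one more tool, called after "Call:" by a JSON object that holds its "name" and its "arguments". arm_command: Moves the arm, as the interface text tells. Shifts and turns lie within -1 to 1; 1 stands for 0.15 m of shift or 2 pi rad of turn. Its arguments: {"type":"object","properties":{"moves":{"type":"array"}},"required":["moves"]}

```bash
mkdir -p pics
cat > h.py <<'E'
import numpy as np, cv2
from plant import manip
def save(n,name,crop=None,s=1):
    p=manip.grab_frame(n); im=p["frame"][:,:,::-1]
    cv2.imwrite(f"pics/{name}.png",np.ascontiguousarray(im)); return p
def ray(p,u,v):
    d=np.array([(u-p["cx"])/p["fx"],(v-p["cy"])/p["fy"]]); s=d.copy()
    for _ in range(20): s=d/(1+p["k1"]*(s@s))
    R=np.array(p["R"]);t=np.array(p["t"])
    r=R.T@np.array([s[0],s[1],1]); return -R.T@t, r/np.linalg.norm(r)
def at(p,u,v,z):
    o,r=ray(p,u,v); return o+r*(z-o[2])/r[2]
def proj(p,X):
    c=np.array(p["R"])@np.array(X)+np.array(p["t"]); s=c[:2]/c[2]; s=s*(1+p["k1"]*(s@s))
    return np.array([p["fx"]*s[0]+p["cx"],p["fy"]*s[1]+p["cy"]])
def tri(l):
    A=0;b=0
    for p,u,v in l:
        o,r=ray(p,u,v); M=np.eye(3)-np.outer(r,r); A=A+M; b=b+M@o
    return np.linalg.solve(A,b)
E
python3 - <<'E'
from h import *
P={}
for n in("scene","side","wrist"):
    P[n]=p=save(n,n+"0")
    print(n,"cam",np.round(-np.array(p["R"]).T@np.array(p["t"]),3), "f",p["fx"])
    for t in("spatula","tray","holder","thumbscrew"):
        for d in manip.search_frame(p,t)[:3]: print(t,np.round(d["extent"]),round(d["confidence"],2))
print(manip.state())
a=cv2.hconcat([cv2.imread(f"pics/{n}0.png") for n in("scene","side")])
E
```

```text
scene cam [0.856 0.355 0.905] f 385.4966715960283
spatula [283. 136. 328. 158.] 0.83
spatula [252. 209. 317. 245.] 0.82
spatula [410. 237. 478. 262.] 0.78
tray [296. 254. 418. 364.] 0.87
tray [336. 335. 355. 353.] 0.58
holder [203. 143. 222. 194.] 0.61
side cam [0.296 0.754 0.836] f 404.31503147776306
spatula [325. 338. 408. 405.] 0.91
spatula [261. 223. 323. 253.] 0.63
spatula [367. 185. 399. 231.] 0.62
tray [189. 271. 307. 363.] 0.77
tray [235. 276. 294. 305.] 0.34
holder [286. 139. 326. 202.] 0.87
holder [193. 272. 308. 363.] 0.37
thumbscrew [302. 137. 311. 157.] 0.51
wrist cam [0.626 0.072 0.374] f 301.01960597499647
spatula [102. 174. 254. 226.] 0.68
spatula [  0. 267.  42. 326.] 0.6
tray [ 66.   0. 274.  55.] 0.97
holder [177. 306. 244. 364.] 0.94
thumbscrew [301. 176. 405. 190.] 0.27
{'time': 0.75, 'joint_pos': array([-1.18978742e-01,  5.26650277e-02,  1.61288185e+00, -2.81035835e-05,
        1.47600943e+00, -1.19004969e-01]), 'joint_vel': array([ 0.00100634,  0.00147284,  0.00134409, -0.00135135,  0.0013902 ,
        0.00054328]), 'joint_efforts': array([ 1.28266747e-04, -3.93604267e+01, -3.70412672e+01, -4.32298395e-05,
        2.86785480e-04, -2.96179678e-05]), 'tool_pos': array([6.24984877e-01, 8.33904993e-06, 2.56336131e-01]), 'tool_rot': array([2.29300561e-05, 7.07096568e-01, 7.07116994e-01, 2.36402068e-07]), 'contact_force': array([-0.53362686, -0.45343356,  0.09078281]), 'ft_torque': array([-0.0167683 , -0.08627712,  0.03150072]), 'grasp_force': 0.0, 'gripper_width': 0.998925947459562}
```

View pics/scene0.png

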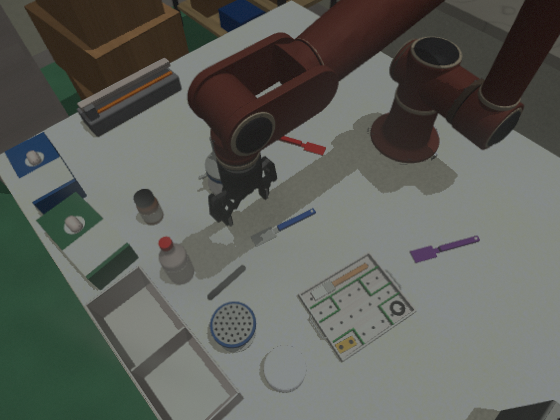

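View pics/wrist0.png

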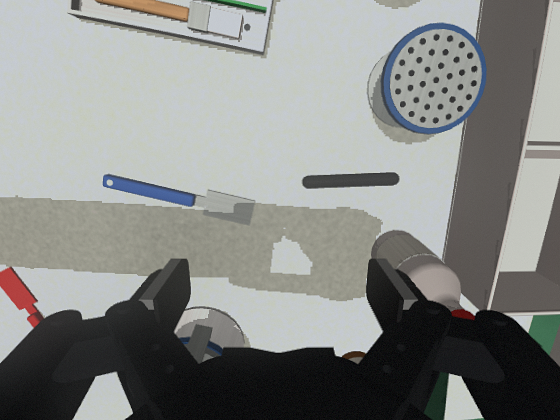

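View pics/side0.png

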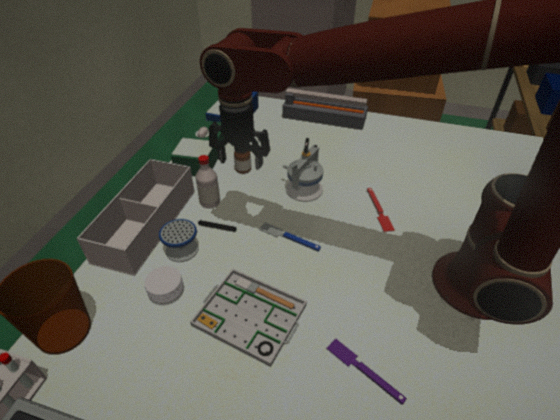

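Scene: the spatula shapes are red (~305,145), purple (~445,249) and blue (~285,226; in the wrist picture 103–254, 174–226). Blue handle with a steel blade fits; I'll confirm it in a crop. The tray is at scene (356,309), with brush (342,281), gasket (398,308) and bracket (347,344). The holder is at side (305,175), and the perforated plate without a bridge at side (178,235).

Run:
```python
from h import *
w=manip.grab_frame("wrist"); s=manip.grab_frame("scene"); d=manip.grab_frame("side")
print(w["R"],w["fx"],w["cx"],w["cy"],w["k1"])
print("spat ends",at(w,104,180,.006),at(w,253,213,.0015), "scene",at(s,315,211,.006),at(s,254,239,.002))
hsv=cv2.cvtColor(w["frame"],cv2.COLOR_RGB2HSV)
m=cv2.inRange(hsv,(105,120,60),(130,255,255)); m[:150]=0;m[240:]=0;m[:,260:]=0
ys,xs=np.nonzero(m); print("blue",len(xs),xs.min(),xs.max())
P=np.array([at(w,x,y,.012)[:2] for x,y in zip(xs,ys)]); c=P.mean(0); u=np.linalg.svd(P-c)[2][0] if len(P)<3000 else np.linalg.eigh(np.cov(P.T))[1][:,1]
u*=np.sign(u[0]); q=(P-c)@u; print(c,np.degrees(np.arctan2(u[1],u[0])),q.min(),q.max())
print("tray corners",[np.round(at(s,*k,.018)[:2],3) for k in((298,299),(377,256),(414,307),(344,358))])
for n,k in(("gasket",(398,308)),("bracket",(347,344)),("brush",(342,281))): print(n,at(s,*k,.006))
print("side corners",[np.round(at(d,*k,.018)[:2],3) for k in((192,316),(233,271),(306,302),(271,362))])
for t in("holder","thumbscrew","paddle"):
  for p,n in((s,"scene"),(d,"side")):
    print(t,n,[(np.round(k["extent"]),round(k["confidence"],2)) for k in manip.search_frame(p,t)[:2]])
print("screw top side",at(d,306,150,.17))
cv2.imwrite("pics/crop1.png",cv2.hconcat([cv2.resize(np.ascontiguousarray(w["frame"][140:260,60:280,::-1]),None,fx=1.8,fy=1.8),cv2.resize(np.ascontiguousarray(d["frame"][120:240,250:350,::-1]),(396,216*2))[:216]]))
```

```text
[[ 9.99999979e-01 -9.65811907e-05 -1.82753750e-04]
 [-4.18193864e-05 -9.60375987e-01  2.78707664e-01]
 [-2.02430231e-04 -2.78707651e-01 -9.60375970e-01]] 301.01960597499647 277.9567994246476 209.2789806566723 -0.040185310057169424
spat ends [0.40756446 0.0030498  0.006     ] [ 0.59362952 -0.04154119  0.0015    ] scene [0.40744513 0.00644448 0.006     ] [ 0.5856353  -0.04370437  0.002     ]
blue 917 103 192
[ 0.4655336  -0.00954303] -13.458302092871612 -0.057534096755286285 0.05444614517105164
tray corners [array([0.619, 0.156]), array([0.395, 0.212]), array([0.433, 0.356]), array([0.638, 0.321])]
gasket [0.45710848 0.33151774 0.006     ]
bracket [0.60780412 0.30462946 0.006     ]
brush [0.50411053 0.19450224 0.006     ]
side corners [array([0.646, 0.307]), array([0.604, 0.154]), array([0.4  , 0.191]), array([0.434, 0.361])]
holder scene [(array([201., 144., 222., 195.]), 0.62), (array([209., 302., 258., 352.]), 0.51)]
holder side [(array([285., 139., 323., 203.]), 0.91), (array([190., 270., 311., 365.]), 0.47)]
thumbscrew scene [(array([252., 209., 316., 248.]), 0.22)]
thumbscrew side [(array([302., 137., 311., 157.]), 0.55)]
paddle scene []
paddle side [(array([303., 140., 315., 156.]), 0.56)]
screw top side [ 0.51029893 -0.21640332  0.17      ]
```

View pics/crop1.png

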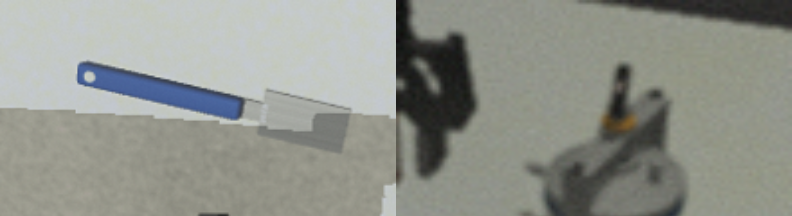

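The enlarged crop confirms it: the blue handle with a steel blade is the meant spatula (wrist px 103–254), and the red and purple ones are look-alikes. The holder with its bridge and black paddle is at side (306,150). Moving for a second view over spatula and tray.

Call:
{"name": "arm_command", "arguments": {"moves": [[1,[0.3,-0.2,0],0],[1,[0.6,-0.4,0],0],[1,[0.9,-0.6,0],0],[1,[1.0,-0.65,0],0],[1,[1.0,-0.65,0],0],[1,[1.0,-0.65,0],0],[1,[1.0,-0.65,0],0],[1,[1.0,-0.65,0],0]]}}

```text
time: 1.87
tool_pos: [0.5281, 0.1493, 0.2565]
tool_rot: [0.0, 0.707, 0.707, 0.0]
contact_force: [-1.4, 0.3, 0.5]
gripper_width: 1.0
grasp_force: 0.0
```

Run:
```python
from h import *
st=manip.state(); print(st["tool_pos"],st["time"])
w=save("wrist","w1")
np.save("w1.npy",w,allow_pickle=True)
for t in("spatula","tray","brush","gasket","bracket"):
    print(t,[(np.round(k["extent"]),round(k["confidence"],2)) for k in manip.search_frame(w,t)[:2]])
im=cv2.imread("pics/w1.png")
cv2.imwrite("pics/w1b.png",cv2.resize(im,(784,588),interpolation=cv2.INTER_CUBIC))
```

```text
[0.52808288 0.14926374 0.25646536] 1.8667
spatula [(array([  1.,  21., 106.,  92.]), 0.94), (array([192., 279., 329., 324.]), 0.87)]
tray [(array([167.,   0., 388., 190.]), 0.84)]
brush [(array([191., 128., 328., 171.]), 0.83)]
gasket [(array([196.,   1., 230.,  38.]), 0.87)]
bracket [(array([334.,  31., 376.,  65.]), 0.65), (array([166.,   2., 388., 189.]), 0.35)]
```

View pics/w1b.png

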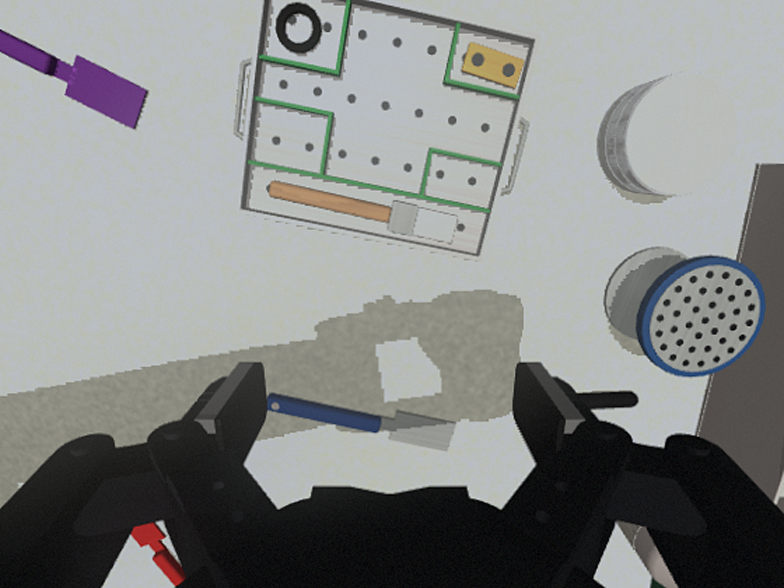

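The tray (784-scale picture) spans (243,0)–(534,255). The lane's narrow channel is at the left between the green dividers (258,58)–(340,73) and (254,100)–(333,113), and its wide bay at the right between (445,82)–(518,97) and (430,150)–(500,163). So lane +x points image-right. The blue spatula is at (268–455, 395–450), its blade also to the right.

Run:
```python
from h import *
w=np.load("w1.npy",allow_pickle=True).item(); s=manip.grab_frame("scene"); d=manip.grab_frame("side")
f=w["frame"]; hsv=cv2.cvtColor(f,cv2.COLOR_RGB2HSV)
g=cv2.inRange(hsv,(50,90,60),(85,255,255)); g[190:]=0; g[:,:160]=0; g[:,390:]=0
ys,xs=np.nonzero(g); P=np.array([at(w,x,y,.014)[:2] for x,y in zip(xs,ys)]); print(len(P))
# orientation: maximise sharpness
best=max((( (np.histogram(P@np.array([-np.sin(a),np.cos(a)]),bins=np.arange(-.5,.9,.001))[0]**2.).sum(),a) for a in np.radians(np.arange(-20,0,.25))))
a=best[1]; ex=np.array([np.cos(a),np.sin(a)]); ey=np.array([-ex[1],ex[0]]); print("angle",np.degrees(a))
c0=np.array([.52,.26]); X=(P-c0)@ex; Y=(P-c0)@ey
hy,e=np.histogram(Y,bins=np.arange(-.12,.12,.002)); 
for i in np.nonzero(hy>25)[0]: 
    k=(Y>=e[i])&(Y<e[i+1]); print("y",round(e[i]+.001,3),hy[i],np.round([X[k].min(),X[k].max()],3), [int(((X[k]<-.0).sum())),int((X[k]>.0).sum())])
hx,e=np.histogram(X,bins=np.arange(-.12,.12,.002)); print([(round(e[i]+.001,3),hx[i]) for i in np.nonzero(hx>20)[0]])
print("ax",ex,ey)
for k in((243,208),(479,254),(533,39)):
    q=at(w,k[0]/1.4,k[1]/1.4,.018)[:2]-c0; print("corner",q@ex,q@ey)
# spatula, 2 views; handle hole & handle/blade joint & blade corners
w0=dict(w); 
import copy
m=cv2.inRange(hsv,(105,120,30),(130,255,255)); m[:270]=0;m[:,:185]=0;m[320:]=0;m[:,285:]=0
ys,xs=np.nonzero(m); P=np.array([at(w,x,y,.012)[:2] for x,y in zip(xs,ys)]); c=P.mean(0); u=np.linalg.eigh(np.cov(P.T))[1][:,1]; u*=np.sign(u[0]); q=(P-c)@u; print("handle",c,np.degrees(np.arctan2(u[1],u[0])),q.min(),q.max())
# heights by triangulation: handle centroid in side/scene/wrist
def cen(p,box):
    h=cv2.cvtColor(p["frame"],cv2.COLOR_RGB2HSV); m=cv2.inRange(h,(105,110,30),(130,255,255)); l,t,r,b=box; z=np.zeros_like(m); z[t:b,l:r]=m[t:b,l:r]; mm=cv2.moments(z,True); print(mm["m00"]); return mm["m10"]/mm["m00"],mm["m01"]/mm["m00"]
print("tri handle",tri([(w,xs.mean(),ys.mean()),(s,*cen(s,(250,200,325,250))),(d,*cen(d,(255,215,330,260)))]))
e=lambda p:[(k["extent"][0]+k["extent"][2])/2 for k in manip.search_frame(p,"gasket")[:1]]
def gc(p): k=manip.search_frame(p,"brush"); k=k[0]["extent"]; return (k[0]+k[2])/2,(k[1]+k[3])/2
print("tri tray corner",tri([(w,342.1,181.4),(s,298,299),(d,233,271)]),tri([(w,380.7,27.9),(s,344,358),(d,192,316)]))
```

```text
1386
angle -11.5
y -0.053 92 [-0.097  0.106] [51, 41]
y -0.051 287 [-0.099  0.105] [132, 155]
y -0.013 99 [-0.04   0.105] [5, 94]
y -0.003 92 [-0.099 -0.037] [92, 0]
y -0.001 57 [-0.099 -0.038] [57, 0]
y 0.027 60 [-0.099 -0.037] [60, 0]
y 0.029 115 [-0.1   -0.038] [115, 0]
y 0.039 79 [-0.039  0.104] [6, 73]
y 0.041 72 [-0.04   0.105] [6, 66]
[(np.float64(-0.039), np.int64(156)), (np.float64(-0.037), np.int64(120)), (np.float64(0.045), np.int64(76)), (np.float64(0.047), np.int64(116))]
ax [ 0.9799247  -0.19936793] [0.19936793 0.9799247 ]
corner -0.0971013032924365 -0.08968602139971597
corner 0.1060264251636948 -0.08846830782774522
corner 0.10470870981246046 0.08123283093608584
handle [ 0.46680205 -0.01009951] -13.692405100205992 -0.05884162319110448 0.05264509205081624
7.0
123.0
tri handle [0.46382543 0.00902683 0.03843116]
tri tray corner [0.61072966 0.14882297 0.00341659] [0.6387534  0.31718624 0.02954839]
```

Call:
{"name": "arm_command", "arguments": {"moves": [[0.2,[-0.15,-0.05,0.05],-0.02],[0.2,[-0.4,-0.1,0.2],-0.04],[0.2,[-0.65,-0.15,0.35],-0.06],[0.2,[-0.9,-0.18,0.5],-0.08],[0.2,[-1.0,-0.18,0.6],-0.1],[0.2,[-1.0,-0.18,0.6],-0.12],[0.2,[-1.0,-0.18,0.6],-0.14],[0.2,[-1.0,-0.18,0.6],-0.16],[0.2,[-1.0,-0.18,0.6],-0.18],[0.2,[-1.0,-0.18,0.6],-0.2],[0.2,[-1.0,-0.18,0.6],-0.2122],[0.2,[-1.0,-0.18,0.6],-0.2122],[0.2,[-1.0,-0.18,0.6],-0.2122],[0.2,[-1.0,-0.18,0.6],-0.2122]]}}

```text
time: 3.43
tool_pos: [0.5005, -0.0001, 0.1663]
tool_rot: [0.0, 0.12, 0.993, -0.0]
contact_force: [0.0, -0.0, 0.5]
gripper_width: 0.596
grasp_force: 0.0
```

```bash
cat >> h.py <<'E'
from scipy.spatial.transform import Rotation as Ro
def pose():
    st=manip.state(); q=st["tool_rot"]; return st["tool_pos"],Ro.from_quat([q[1],q[2],q[3],q[0]]).as_matrix(),st
def rel(target,q0=None):
    t,R,st=pose(); return (R.T@(np.array(target)-t))/.15
E
python3 - <<'E'
from h import *
t,R,st=pose(); print(t,R.round(3).tolist(),st["time"],st["joint_pos"].round(2))
w=save("wrist","w2"); hsv=cv2.cvtColor(w["frame"],cv2.COLOR_RGB2HSV)
m=cv2.inRange(hsv,(105,120,30),(130,255,255)); n,l,s,c=cv2.connectedComponentsWithStats(m); i=1+np.argmax(s[1:,4]); print(s[i])
ys,xs=np.nonzero(l==i); P=np.array([at(w,x,y,.012)[:2] for x,y in zip(xs,ys)]); c=P.mean(0); u=np.linalg.eigh(np.cov(P.T))[1][:,1]; u*=np.sign(u[0]); q=(P-c)@u; print("handle",c,np.degrees(np.arctan2(u[1],u[0])),q.min(),q.max())
o=c+u*(q.max()-.02); print("origin by front end",o, "rel",rel([*o,.028]))
E
```

```text
[ 5.00512957e-01 -6.96451005e-05  1.66321599e-01] [[-0.971, 0.238, 0.0], [0.238, 0.971, -0.0], [-0.0, -0.0, -1.0]] 3.4333 [-0.15 -0.18  1.99 -0.    1.33 -1.48]
[248  98  18  88 864]
handle [ 0.43821679 -0.00185611] -7.710833203553756 -0.029891905163951595 0.046028721566268554
origin by front end [ 0.46401015 -0.00534848] rel [ 0.22778772 -0.09213485  0.92204114]
```

View pics/w2.png

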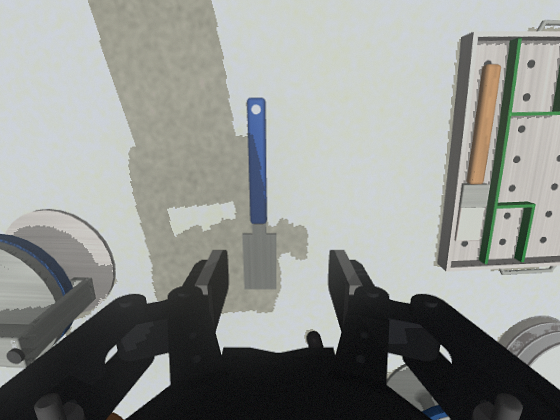

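The wrist picture shows the spatula's handle end at (257,98), its handle/blade joint at (258.5,222) and its blade end at (260,289). My mask broke up on the shadow, so I use these picks.

Run:
```python
from h import *
w=manip.grab_frame("wrist"); hsv=cv2.cvtColor(w["frame"],cv2.COLOR_RGB2HSV)
m=cv2.inRange(hsv,(100,90,20),(135,255,255)); m[:90]=0;m[230:]=0;m[:,:235]=0;m[:,280:]=0
ys,xs=np.nonzero(m); P=np.array([at(w,x,y,.012)[:2] for x,y in zip(xs,ys)]); c=P.mean(0); u=np.linalg.eigh(np.cov(P.T))[1][:,1]; u*=np.sign(u[0]); q=(P-c)@u
mid=c+u*(q.min()+q.max())/2; print(len(P),mid,np.degrees(np.arctan2(u[1],u[0])),q.max()-q.min())
o=mid+.0375*u; print("origin",o,"blade end",at(w,260,289,.002),"joint",at(w,258.5,222,.012),"pred",o+.095*u,o+.02*u)
print("rel",rel([*o,.028]))
```

```text
1971 [ 0.46290782 -0.00932794] -13.69497684182953 0.11155263116579192
origin [ 0.49934169 -0.01820618] blade end [ 0.59304623 -0.04123195  0.002     ] joint [ 0.51717941 -0.02219931  0.012     ] pred [ 0.59164082 -0.04069771] [ 0.51877308 -0.02294123]
rel [-0.02115504 -0.11969605  0.92217865]
```

Call:
{"name": "arm_command", "arguments": {"moves": [[0.2,[-0.022,-0.12,0.2],0],[0.2,[-0.022,-0.12,0.42],0],[0.2,[-0.022,-0.12,0.64],0],[0.2,[-0.022,-0.12,0.8],0],[0.2,[-0.022,-0.12,0.88],0],[0.2,[-0.022,-0.12,0.92],0],[0.2,[-0.022,-0.12,0.92],0],[0.2,[-0.022,-0.12,0.92],0],[-1,[-0.022,-0.12,0.92],0],[-1,[-0.022,-0.12,0.92],0],[-1,[-0.022,-0.12,0.92],0],[-1,[-0.022,-0.12,0.92],0],[-1,[-0.022,-0.12,0.92],0],[-1,[-0.022,-0.12,0.92],0],[-1,[-0.022,-0.12,0.92],0]]}}

```text
time: 4.78
tool_pos: [0.5008, -0.0185, 0.0301]
tool_rot: [0.001, 0.118, 0.993, -0.0]
contact_force: [-2.2, 0.2, 6.6]
gripper_width: 0.166
grasp_force: 59.8
```

Call:
{"name": "arm_command", "arguments": {"moves": [[-1,[-0.022,0,-0.04],0],[-1,[-0.022,0,-0.12],0],[-1,[-0.022,0,-0.3],0],[-1,[-0.022,0,-0.5],0],[-1,[-0.022,0,-0.6],0],[-1,[-0.022,0.15,-0.6],0],[-1,[-0.022,0.4,-0.6],0],[-1,[-0.022,0.65,-0.6],0],[-1,[-0.022,0.9,-0.6],0],[-1,[-0.022,1.0,-0.6],0],[-1,[-0.022,1.0,-0.6],0],[-1,[-0.022,1.0,-0.6],0]]}}

```text
time: 5.78
tool_pos: [0.5379, 0.1273, 0.1189]
tool_rot: [0.0, 0.118, 0.993, -0.0]
contact_force: [-0.2, -0.8, -0.7]
gripper_width: 0.158
grasp_force: 59.1
```

Run:
```python
from h import *
t,R,st=pose(); print(t,R.round(3).tolist(),st["gripper_width"],st["grasp_force"])
w=save("wrist","w3"); hsv=cv2.cvtColor(w["frame"],cv2.COLOR_RGB2HSV)
m=cv2.inRange(hsv,(100,90,20),(135,255,255)); m[:,:235]=0;m[:,310:]=0
n,l,s,c=cv2.connectedComponentsWithStats(m); i=1+np.argmax(s[1:,4]); print(s[i])
ztop=t[2]-.0301+.012
ys,xs=np.nonzero(l==i); P=np.array([at(w,x,y,ztop)[:2] for x,y in zip(xs,ys)]); c=P.mean(0); u=np.linalg.eigh(np.cov(P.T))[1][:,1]; u*=np.sign(u[0]); q=(P-c)@u
print(c,np.degrees(np.arctan2(u[1],u[0])),"rear end",c+q.min()*u,"in tool",R.T[:2,:2]@(c+q.min()*u-t[:2]), "tool x ang",np.degrees(np.arctan2(R[1,0],R[0,0])))
```

```text
[0.53792452 0.127264   0.11885717] [[-0.972, 0.233, 0.0], [0.233, 0.972, -0.0], [-0.0, -0.0, -1.0]] 0.15792080378410872 59.05380427837372
[ 260   61   37  239 7460]
[0.49603856 0.13842051] -13.624121569965668 rear end [0.44624448 0.15048916] in tool [0.09456867 0.00118489] tool x ang 166.50226539113677
```

View pics/w3.png

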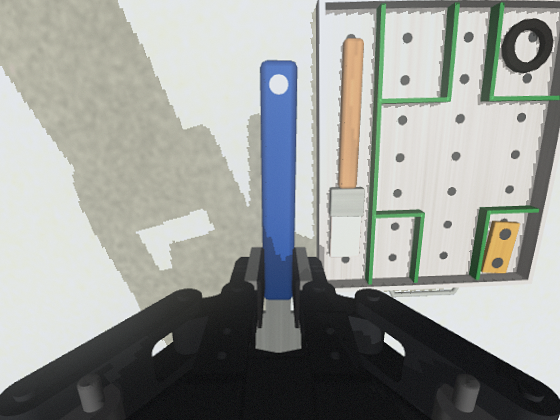

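The spatula sits straight in the grip: its handle end at (278,62) is 94.6 mm from the TCP, as expected. The lane shows at (383–490, 0–280). I refine it from this nearer view.

```bash
cat >> h.py <<'E'
def lane(w,a=np.radians(-11.5)):
    f=w["frame"]; hsv=cv2.cvtColor(f,cv2.COLOR_RGB2HSV); g=cv2.inRange(hsv,(45,90,40),(88,255,255))
    ys,xs=np.nonzero(g); P=np.array([at(w,x,y,.014)[:2] for x,y in zip(xs,ys)]); c0=np.array([.5256,.2724]); 
    k=np.abs(P-c0).max(1)<.13; P=P[k]
    a=max((((np.histogram(P@np.array([-np.sin(a),np.cos(a)]),bins=np.arange(-.5,.9,.001))[0]**2.).sum(),a) for a in np.radians(np.arange(-15,-8,.1))))[1]
    ex=np.array([np.cos(a),np.sin(a)]); ey=np.array([-ex[1],ex[0]]); X=(P-c0)@ex; Y=(P-c0)@ey
    print("angle",np.degrees(a))
    for n,v in(("x",X),("y",Y)):
        h,e=np.histogram(v,bins=np.arange(-.1,.1,.001)); i=np.nonzero(h>.25*h.max())[0]; print(n,[(round(e[j]*1e3+.5,1),int(h[j])) for j in i])
E
python3 - <<'E'
from h import *
w=manip.grab_frame("wrist"); lane(w)
E
```

```text
angle -11.300000000000013
x [(np.float64(-42.5), 146), (np.float64(-41.5), 211), (np.float64(-40.5), 204), (np.float64(41.5), 61), (np.float64(42.5), 127), (np.float64(43.5), 126), (np.float64(44.5), 82)]
y [(np.float64(-65.5), 379), (np.float64(-64.5), 383), (np.float64(-63.5), 233), (np.float64(-16.5), 100), (np.float64(-15.5), 140), (np.float64(-14.5), 140), (np.float64(14.5), 113), (np.float64(15.5), 139), (np.float64(16.5), 136)]
```

Call:
{"name": "arm_command", "arguments": {"moves": [[-1,[0.08,0.2,0],-0.002],[-1,[0.16,0.45,0],-0.004],[-1,[0.23,0.7,0],-0.006],[-1,[0.29,0.88,0],-0.006],[-1,[0.305,0.921,0.1],-0.006],[-1,[0.305,0.921,0.22],-0.006],[-1,[0.305,0.921,0.34],-0.006],[-1,[0.305,0.921,0.4],-0.006],[-1,[0.305,0.921,0.4],-0.006],[-1,[0.305,0.921,0.4],-0.006]]}}

```text
time: 6.72
tool_pos: [0.5259, 0.2707, 0.0581]
tool_rot: [-0.0, 0.1, 0.995, -0.0]
contact_force: [0.2, -0.6, -1.2]
gripper_width: 0.16
grasp_force: 59.1
```

Run:
```python
from h import *
t,R,st=pose(); print(t,"ang",np.degrees(np.arctan2(R[1,0],R[0,0])),"rel",rel([.5256,.2724,.0341]))
w=save("wrist","w4"); lane(w)
s=manip.grab_frame("side"); cv2.imwrite("pics/w4b.png",cv2.hconcat([cv2.imread("pics/w4.png")[:,100:500],cv2.resize(np.ascontiguousarray(s["frame"][240:380,170:330,::-1]),(400,420))]))
```

```text
[0.52594136 0.27070672 0.05808349] ang 168.4686446194774 rel [0.00434345 0.01071386 0.15988665]
angle -11.400000000000013
x [(np.float64(-42.5), 344), (np.float64(-41.5), 382), (np.float64(-40.5), 267)]
y [(np.float64(-65.5), 334), (np.float64(-64.5), 434), (np.float64(-63.5), 372), (np.float64(-15.5), 242), (np.float64(-14.5), 241), (np.float64(-13.5), 160), (np.float64(14.5), 194), (np.float64(15.5), 243), (np.float64(16.5), 244)]
```

View pics/w4b.png

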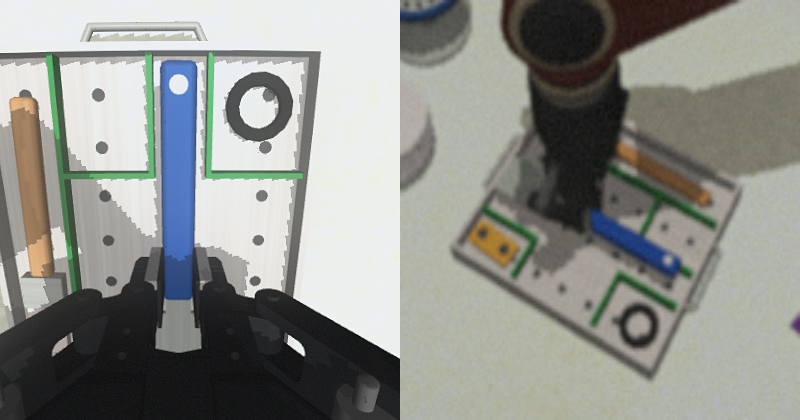

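The handle at wrist crop (178,60–300) lies over the channel between the dividers (152,…) and (210,…), and is about 1.6 mm off, which I correct. Lowering gently.

Call:
{"name": "arm_command", "arguments": {"moves": [[-1,[0.004,0.011,0.04],0],[-1,[0.004,0.011,0.08],0],[-1,[0.004,0.011,0.11],0],[-1,[0.004,0.011,0.13],0],[-1,[0.004,0.011,0.14],0],[-1,[0.004,0.011,0.15],0],[-1,[0.004,0.011,0.155],0],[-1,[0.004,0.011,0.155],0],[-1,[0.004,0.011,0.155],0]]}}

```text
time: 7.57
tool_pos: [0.5258, 0.2736, 0.0352]
tool_rot: [0.0, 0.1, 0.995, 0.0]
contact_force: [-0.1, -0.1, -1.9]
gripper_width: 0.163
grasp_force: 59.1
```

Call:
{"name": "arm_command", "arguments": {"moves": [[-1,[0,-0.007,0.003],0],[-1,[0,-0.007,0.006],0],[-1,[0,-0.007,0.009],0],[-1,[0,-0.007,0.009],0],[-1,[0,-0.007,0.009],0]]}}

```text
time: 7.98
tool_pos: [0.5256, 0.2725, 0.0341]
tool_rot: [0.0, 0.1, 0.995, -0.0]
contact_force: [-1.0, -1.3, 2.9]
gripper_width: 0.162
grasp_force: 59.5
```

Call:
{"name": "arm_command", "arguments": {"moves": [[-1,[0,0,0.003],0],[-1,[0,0,0.003],0],[-0.6,[0,0,0.003],0],[-0.55,[0,0,0.003],0],[-0.4,[0,0,0.003],0],[-0.3,[0,0,0.003],0],[-0.2,[0,0,0.003],0],[-0.2,[0,0,0.003],0],[-0.2,[0,0,-0.05],0],[-0.2,[0,0,-0.15],0],[-0.2,[0,0,-0.35],0],[-0.2,[0,0,-0.6],0],[-0.2,[0,0,-0.8],0],[-0.2,[0,0,-1],0],[-0.2,[0,0,-1],0],[-0.2,[0,0,-1],0]]}}

```text
time: 9.32
tool_pos: [0.5271, 0.2731, 0.1874]
tool_rot: [0.003, 0.1, 0.995, 0.001]
contact_force: [-0.9, -0.7, -1.6]
gripper_width: 0.397
grasp_force: 0.0
```

Run:
```python
from h import *
t,R,st=pose(); print(t,st["joint_pos"].round(2))
w=save("wrist","w5"); s=manip.grab_frame("side"); 
hsv=cv2.cvtColor(w["frame"],cv2.COLOR_RGB2HSV); m=cv2.inRange(hsv,(100,90,20),(135,255,255)); n,l,S,c=cv2.connectedComponentsWithStats(m); i=1+np.argmax(S[1:,4]); print(S[i])
ys,xs=np.nonzero(l==i); P=np.array([at(w,x,y,.016)[:2] for x,y in zip(xs,ys)]); c=P.mean(0); u=np.linalg.eigh(np.cov(P.T))[1][:,1]; u*=np.sign(u[0]); q=(P-c)@u
print(np.degrees(np.arctan2(u[1],u[0])),q.max()-q.min(),"origin",c+u*(q.min()+q.max())/2+.0375*u)
for p,n in((s,"side"),(w,"wrist")):
  for tt in("holder","paddle"): print(n,tt,[(np.round(k["extent"]),round(k["confidence"],2)) for k in manip.search_frame(p,tt)[:2]])
b=cv2.imread("pics/w5.png"); cv2.imwrite("pics/w5b.png",cv2.hconcat([b[:,100:500],cv2.resize(np.ascontiguousarray(s["frame"][120:220,250:350,::-1]),(400,420),interpolation=cv2.INTER_CUBIC)]))
```

```text
[0.5270827  0.27307641 0.18741532] [ 0.35  0.03  1.76  0.    1.35 -1.02]
[ 269   92   16  120 1786]
-11.355234929234438 0.11206598724003856 origin [0.52520594 0.27373932]
side holder [(array([301., 192., 324., 201.]), 0.6), (array([198., 222., 213., 226.]), 0.55)]
side paddle []
wrist holder []
wrist paddle [(array([178., 105., 210., 262.]), 0.16)]
```

View pics/w5b.png

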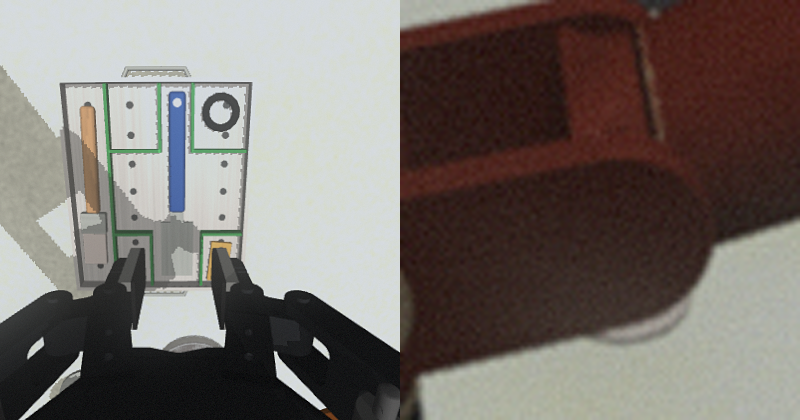

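The spatula lies in its lane: origin measured at (0.525, 0.273), −11.4°, blade in the wide bay, and the brush, gasket and bracket are undisturbed. Moving to the holder.

Call:
{"name": "arm_command", "arguments": {"moves": [[0.5,[0,-0.1,-0.2],0],[0.5,[0,-0.25,-0.42],0],[0.5,[0,-0.45,-0.6],0],[0.5,[0,-0.65,-0.75],0],[0.5,[0,-0.85,-0.9],0],[0.5,[0,-1,-0.95],0]]}}

```text
time: 10.12
tool_pos: [0.4962, 0.1239, 0.3297]
tool_rot: [0.002, 0.1, 0.995, 0.0]
contact_force: [-0.4, -0.3, 0.4]
gripper_width: 0.749
grasp_force: 0.0
```

Call:
{"name": "arm_command", "arguments": {"moves": [[0.5,[-0.05,-0.27,0],0],[0.5,[-0.1,-0.54,0],0],[0.5,[-0.15,-0.81,0],0],[0.5,[-0.2,-1,0],0]]}}

```text
time: 10.45
tool_pos: [0.4946, -0.0301, 0.3254]
tool_rot: [-0.001, 0.1, 0.995, -0.0]
contact_force: [1.0, -0.1, 0.3]
gripper_width: 0.752
grasp_force: 0.0
```

Call:
{"name": "arm_command", "arguments": {"moves": [[0.5,[-0.08,-0.27,0],0],[0.5,[-0.16,-0.54,0],0],[0.5,[-0.25,-0.81,0],0],[0.5,[-0.34,-1,0],0],[0.5,[-0.34,-1,0],0],[0.5,[-0.34,-1,0],0],[0.5,[-0.34,-1,0],0],[0.5,[-0.34,-1,0],0]]}}

```text
time: 11.12
tool_pos: [0.5155, -0.1836, 0.3257]
tool_rot: [-0.0, 0.099, 0.995, 0.0]
contact_force: [0.3, 0.4, 0.3]
gripper_width: 0.748
grasp_force: 0.0
```

Run:
```python
from h import *
t,R,st=pose(); print(t,"ang",np.degrees(np.arctan2(R[1,0],R[0,0])),st["joint_pos"].round(2),st["time"])
w=save("wrist","w6"); np.save("w6.npy",w,allow_pickle=True); s=manip.grab_frame("side"); d=manip.grab_frame("scene")
for p,n in((w,"wrist"),(s,"side"),(d,"scene")):
  for tt in("holder","paddle","spindle"): print(n,tt,[(np.round(k["extent"]),round(k["confidence"],2)) for k in manip.search_frame(p,tt)[:2]])
```

```text
[ 0.51548935 -0.18357435  0.3257464 ] ang 168.6243931094784 [-0.48 -0.16  1.71  0.    1.6  -1.85] 11.1167
wrist holder [(array([162., 138., 288., 247.]), 0.56), (array([500.,  32., 560., 200.]), 0.55)]
wrist paddle [(array([189., 191., 246., 228.]), 0.97)]
wrist spindle [(array([188., 192., 247., 229.]), 0.77)]
side holder [(array([284., 137., 324., 203.]), 0.87), (array([141., 265., 183., 306.]), 0.27)]
side paddle []
side spindle [(array([301., 139., 310., 152.]), 0.66)]
scene holder [(array([200., 132., 248., 197.]), 0.56), (array([300., 255., 416., 361.]), 0.16)]
scene paddle [(array([214., 131., 228., 152.]), 0.73), (array([212., 134., 228., 152.]), 0.71)]
scene spindle [(array([212., 134., 230., 152.]), 0.57), (array([131., 190., 162., 223.]), 0.24)]
```

```bash
python3 -c "
import cv2
b=cv2.imread('pics/w6.png')[115:265,130:330]; cv2.imwrite('pics/w6c.png',cv2.resize(b,(800,600),interpolation=cv2.INTER_CUBIC))"
```

```text
(no output)
```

View pics/w6c.png

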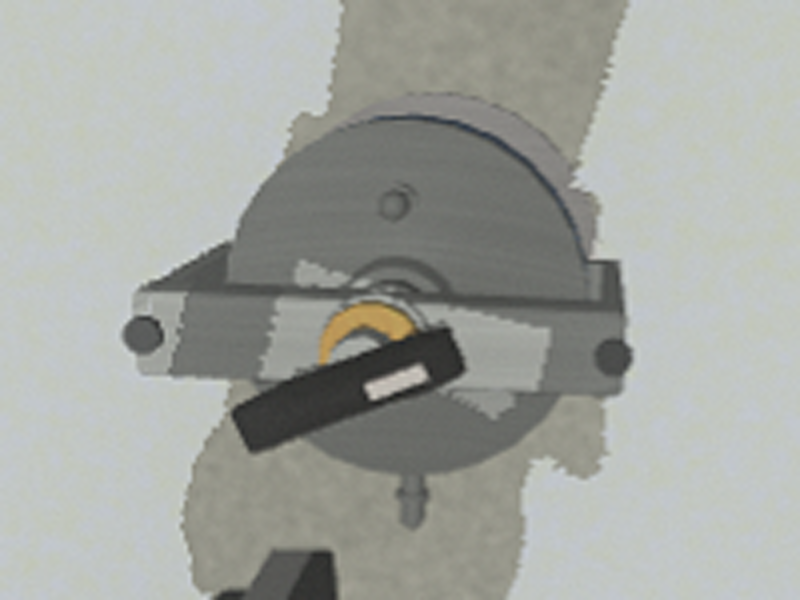

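The crop shows the holder with its horizontal bridge (knobs at crop (143,335) and (613,357)). The black paddle runs (232,430)–(455,345) with its white mark at (397,382), so paddle +x points image-right. Brass ring at (365,330). Now measuring it numerically from several views.

```bash
cat >> h.py <<'E'
def dark(p,box,thr=60):
    l,t,r,b=box; g=p["frame"][t:b,l:r].max(2); m=(g<thr).astype(np.uint8)
    n,L,S,c=cv2.connectedComponentsWithStats(m); i=1+np.argmax(S[1:,4])
    pts=np.argwhere(L==i)[:,::-1].astype(np.float32)+[l,t]; return cv2.minAreaRect(pts.astype(np.float32)),pts,S[i]
E
python3 - <<'E'
from h import *
w=np.load("w6.npy",allow_pickle=True).item(); s=manip.grab_frame("side"); d=manip.grab_frame("scene")
L=[]
for p,b in((w,(180,185,256,236)),(s,(296,132,318,160)),(d,(208,126,234,156))):
    r,pts,S=dark(p,b); print(np.round(r[0],1),np.round(r[1],1),round(r[2],1),S); L.append((p,*pts.mean(0)))
for k in(L,L[:2],[L[0],L[2]],L[1:]): 
    X=tri(k); print(X,[np.round(proj(p,X)-[u,v],1) for p,u,v in k])
g=w["frame"].max(2)[188:232:2,186:250:2]; print(g)
hsv=w["frame"]; m=(hsv.min(2)>150)[196:228,190:246]; print("white",np.argwhere(m).mean(0)[::-1]+[190,196],m.sum())
# bridge knobs
print(at(w,130+143/4,115+335/4,.135),at(w,130+613/4,115+357/4,.135))
E
```

```text
[216.3 211.8] [13.8 58.1] 70.0 [  8  12  58  30 621]
[314.4 155.7] [ 5.4 12. ] 39.8 [13 18  9 10 41]
[219.  141.8] [20.2 10.3] 33.7 [  4   7  18  17 138]
[ 0.50637918 -0.2532534   0.14095185] [array([ -6.6, -14. ]), array([-4.2, -3.8]), array([1.7, 3.2])]
[ 0.50765882 -0.25155759  0.13438417] [array([ -3.3, -14.6]), array([-4.9, -1.8])]
[ 0.51551667 -0.24296791  0.16831401] [array([ 0. , -0.1]), array([-0., -0.])]
[ 0.49500835 -0.28013172  0.11597845] [array([ 1. , -1.2]), array([0.1, 1.8])]
[[ 94  92  91  87  87  84  82  91  96  95  91  88  87  82  84  85  91  89
  106 129 101  77  76  81  76  83  82  76  77  90  99  97]
 [121 122 121 118 121 114 131 161 157 154 154 153 154 154 149 122 161 116
  106 106 148 144 152  86 102  99  97  95  85  79  79  79]
 [118 116 118 116 115 115 129 163 163 165 164 166 164 164 149 132 190 187
  188 189 188 122 101 157 131 166 162 160 142 160 142 124]
 [120 118 117 117 118 116 166 163 162 161 164 162 162 130 191 187 186 188
  187 187 186 188 184 114 158 140 167 157 165 164 165 165]
 [116 115 114 114 112 116 129 161 160 162 163 162 154 167 185 186 181 1
[... 1737 characters left out ...]
 106 106 106 107 108 107 107 107 106 107 108 107 105]
 [148 150 102  59  56  58  56  54  64 113 114 107 108 108 109 111 110 108
  109 108 108 107 107 107 107 107 106 107 107 104 104 105]
 [147 146 140  52  54  60  75 129 157 149 145 126 106 109 104 105 109 107
  108 106 106 103 107 107 109 105 106 108 106 107 107 106]
 [148 146 152 126 120 155 151 151 148 143 144 146 146 113 109 107 108 107
  108 109 106 106 108 110 107 107 105 109 107 106 106 106]
 [153 150 149 148 155 153 143 150 156 149 149 148 146 150 147 121 111 105
  105 106 106 104 105 107 106 104 106 105 104 103 104 108]]
white [212.93333333 203.54666667] 225
[ 0.49965293 -0.30086218  0.135     ] [ 0.53022908 -0.17978997  0.135     ]
```

Call:
{"name": "arm_command", "arguments": {"moves": [[0.2,[-0.02,-0.1,0.06],0.02],[0.2,[-0.04,-0.2,0.12],0.04],[0.2,[-0.06,-0.3,0.18],0.06],[0.2,[-0.077,-0.38,0.24],0.08],[0.2,[-0.077,-0.38,0.24],0.1],[0.2,[-0.077,-0.38,0.24],0.12],[0.2,[-0.077,-0.38,0.24],0.14],[0.2,[-0.077,-0.38,0.24],0.16],[0.2,[-0.077,-0.38,0.24],0.18],[0.2,[-0.077,-0.38,0.24],0.19],[0.2,[-0.077,-0.38,0.24],0.19],[0.2,[-0.077,-0.38,0.24],0.19],[0.2,[-0.077,-0.38,0.24],0.19]]}}

```text
time: 12.9
tool_pos: [0.5156, -0.2428, 0.2902]
tool_rot: [-0.0, 0.641, 0.767, -0.0]
contact_force: [0.1, 0.6, 0.8]
gripper_width: 0.597
grasp_force: 0.0
```

Run:
```python
from h import *
t,R,st=pose(); print(t,"ang",np.degrees(np.arctan2(R[1,0],R[0,0])),st["joint_pos"].round(2),st["time"])
w0=np.load("w6.npy",allow_pickle=True).item(); w=save("wrist","w7"); d=manip.grab_frame("scene"); np.save("w7.npy",w,allow_pickle=True)
k=manip.search_frame(w,"paddle"); print([(np.round(q["extent"]),round(q["confidence"],2)) for q in k[:2]])
l,tt,r_,b=[int(v) for v in k[0]["extent"]]
L=[]
for p,bx in((w0,(180,185,256,236)),(w,(l-8,max(0,tt-8),r_+8,b+8)),(d,(208,126,234,156))):
    r,pts,S=dark(p,bx,70); L.append((p,*pts.mean(0))); P=np.array([at(p,x,y,.176)[:2] for x,y in pts]); c=P.mean(0); u=np.linalg.eigh(np.cov(P.T))[1][:,1]; u*=np.sign(u[1]); q=(P-c)@u; n=(P-c)@np.array([-u[1],u[0]])
    print(np.round(r[0],1),np.round(r[1],1),S,"c",c,"ang",np.degrees(np.arctan2(u[1],u[0])),"len",np.ptp(q),np.ptp(n))
for a in(L,L[:2]): print(tri(a))
# white mark
f=w["frame"]; m=(f.min(2)>140); z=np.zeros_like(m); z[tt:b,l:r_]=m[tt:b,l:r_]; n,La,S,C=cv2.connectedComponentsWithStats(z.astype(np.uint8)); print("white",[(S[i],C[i].round(1),at(w,*C[i],.1835)) for i in range(1,n) if S[i,4]>30])
f=w0["frame"]; print("mark0",at(w0,130+397/4,115+382/4,.1835))
g=w["frame"].max(2); print(tt,l); print(g[max(0,tt-6):b+6:3,l-6:r_+6:3])
```

```text
[ 0.5155885  -0.24282025  0.29018646] ang 100.24018665667559 [-0.57 -0.1   1.7  -0.    1.53 -0.75] 12.9
[(array([261., 176., 295., 246.]), 0.89)]
[216.4 211.6] [14.3 58.5] [  8  12  58  31 692] c [ 0.51385739 -0.24164078] ang 100.51920554652823 len 0.05539962998960935 0.0144217699607829
[276.6 210.1] [12.4 66. ] [ 18   9  14  67 670] c [ 0.51500623 -0.24123086] ang 99.15608289274527 len 0.0552775422990373 0.00999107188221126
[221.5 144. ] [22. 23.] [  2   7  24  23 330] c [ 0.52785296 -0.22399839] ang 78.49168427534492 len 0.09100201570478561 0.05946530412138559
[ 0.51735135 -0.24707422  0.15074545]
[ 0.5152643  -0.24290832  0.17005414]
white [(array([269, 233,  25,  13, 121], dtype=int32), array([286.1, 240.6]), array([ 0.52661227, -0.26100964,  0.1835    ]))]
mark0 [ 0.51330005 -0.22686136  0.1835    ]
176 260
[[120 117 120 122 121 122 120  95 127 125 127 121 175 175 177 178]
 [118 118 120 122 123 121 124 107 126 128 126 122 153 173 172 179]
 [118 119 124 120 118  93  79 119 120 126 126 122 123 123 179 169]
 [118 120 121 121  88 115  51  50  53  54 109 122 124 123 151 121]
 [120 12
[... 900 characters left out ...]
  51 115 113 116 161 154 158]
 [126 123 120 122 118 111  53  57  56  51 114 114 117 154 157 114]
 [124 123 123 118 119 111  56  54  53  49 116 113 117 113 112 112]
 [124 124 122 119 117 111  56  57  55  51 115 110 115 114 114 131]
 [122 120 121 118 121 107  57  58  58  56 110 118 125 159 154 162]
 [123 122 120 120 120 105  54  58  57  54 162 154 152 156 152 154]
 [121 121 119 120 122 103  57  56  55  49 175 159 153 163 152 147]
 [121 121 122 120 122  99  53  54  54  61 207 163 155 161 157 152]
 [122 119 120 121 119 165 186 216 215 212 207 213 154 155 158 158]
 [123 120 122 123 126 154 156 180 203 204 206 207 189 155 154 153]
 [ 92 121 124 120 158 152 157 159 153 204 207 208 207 154 154 153]]
```

Run:
```python
from h import *
w0=np.load("w6.npy",allow_pickle=True).item(); w=np.load("w7.npy",allow_pickle=True).item(); t,R,st=pose()
a=np.radians(99.3); u=np.array([np.cos(a),np.sin(a)]); n=np.array([-u[1],u[0]])
for z in(.165,.176,.183):
    A=at(w0,216.4,211.6,z)[:2]; B=at(w,276.6,210.1,z)[:2]; X=u*(A@u)+n*(B@n); print(z,X,"rel tool",R[:2,:2].T@(X-t[:2]))
k=[(130+143/4,115+335/4),(130+613/4,115+357/4)]
for z in(.131,.138): print("knob mid",(at(w0,*k[0],z)+at(w0,*k[1],z))/2)
```

```text
0.165 [ 0.5156304  -0.24362075] rel tool [-0.00082262 -0.0001193 ]
0.176 [ 0.51509144 -0.24031275] rel tool [ 2.52854443e-03 -6.42782506e-05]
0.183 [ 0.51474847 -0.23820766] rel tool [ 4.66110429e-03 -2.92638661e-05]
knob mid [ 0.51581887 -0.24125297  0.131     ]
knob mid [ 0.5142826 -0.2396309  0.138    ]
```

Call:
{"name": "arm_command", "arguments": {"moves": [[0.2,[0.015,0,0.15],0.0025],[0.2,[0.015,0,0.35],0.0025],[0.2,[0.015,0,0.52],0.0025],[0.2,[0.015,0,0.64],0.0025],[0.2,[0.015,0,0.71],0.0025],[0.2,[0.015,0,0.748],0.0025],[0.2,[0.015,0,0.748],0.0025],[0.2,[0.015,0,0.748],0.0025],[-1,[0.015,0,0.748],0.0025],[-1,[0.015,0,0.748],0.0025],[-1,[0.015,0,0.748],0.0025],[-1,[0.015,0,0.748],0.0025],[-1,[0.015,0,0.748],0.0025],[-1,[0.015,0,0.748],0.0025],[-1,[0.015,0,0.748],0.0025]]}}

```text
time: 14.3
tool_pos: [0.5144, -0.2413, 0.1798]
tool_rot: [-0.0, 0.648, 0.762, -0.001]
contact_force: [-6.0, -1.1, 6.0]
gripper_width: 0.141
grasp_force: 58.6
```

Run:
```python
from h import *
t,R,st=pose(); print(t,"ang",np.degrees(np.arctan2(R[1,0],R[0,0])),st["joint_pos"].round(3),st["contact_force"],st["ft_torque"],st["gripper_width"])
```

```text
[ 0.51444625 -0.24132045  0.17978929] ang 99.25464002886764 [-0.568 -0.022  1.819 -0.003  1.346 -0.729] [-5.96020948 -1.12884127  6.01041981] [-0.09935778  1.12566833  0.04609789] 0.1413034575622039
```

Call:
{"name": "arm_command", "arguments": {"moves": [[-1,[0,-0.006,0],0.008],[-1,[0,-0.006,0.001],0.024],[-1,[0,-0.006,0.001],0.04],[-1,[0,-0.006,0.0015],0.056],[-1,[0,-0.006,0.002],0.072],[-1,[0,-0.006,0.0023],0.088],[-1,[0,-0.006,0.0027],0.104],[-1,[0,-0.006,0.003],0.12],[-1,[0,-0.006,0.0035],0.136],[-1,[0,-0.006,0.004],0.152],[-1,[0,-0.006,0.0045],0.168],[-1,[0,-0.006,0.005],0.184],[-1,[0,-0.006,0.0055],0.2],[-1,[0,-0.006,0.006],0.216],[-1,[0,-0.006,0.0063],0.232],[-1,[0,-0.006,0.0067],0.248],[-1,[0,-0.006,0.007],0.256],[-1,[0,-0.006,0.007],0.256],[-1,[0,-0.006,0.007],0.256]]}}

```text
time: 15.88
tool_pos: [0.5147, -0.2416, 0.1788]
tool_rot: [0.001, 0.998, 0.062, 0.001]
contact_force: [-2.3, -1.1, 5.5]
gripper_width: 0.144
grasp_force: 59.0
```

```bash
cat > st.py <<'E'
from h import *
t,R,st=pose(); print(t.round(4),"ang",np.degrees(np.arctan2(R[1,0],R[0,0])).round(2),"j6",st["joint_pos"][5].round(4),"F",st["contact_force"].round(1),"M",st["ft_torque"].round(3),st["gripper_width"].round(4),"eff6",st["joint_efforts"][5].round(3),st["time"])
E
python3 st.py
```

```text
Traceback (most recent call last):
  File "st.py", line 2, in <module>
    t,R,st=pose(); print(t.round(4),"ang",np.degrees(np.arctan2(R[1,0],R[0,0])).round(2),"j6",st["joint_pos"][5].round(4),"F",st["contact_force"].round(1),"M",st["ft_torque"].round(3),st["gripper_width"].round(4),"eff6",st["joint_efforts"][5].round(3),st["time"])
                                                                                                                                                                                        ^^^^^^^^^^^^^^^^^^^^^^^^^
AttributeError: 'float' object has no attribute 'round'
```

Call:
{"name": "arm_command", "arguments": {"moves": [[-1,[0,0,0],0.008],[-1,[0,0,0.0005],0.016],[-1,[0,0,0.0008],0.024],[-1,[0,0,0.001],0.03],[-1,[0,0,0.001],0.035],[-1,[0,0,0.001],0.035],[-1,[0,0,0.001],0.035]]}}

```text
time: 16.47
tool_pos: [0.5147, -0.2418, 0.1787]
tool_rot: [0.001, 0.999, -0.047, 0.001]
contact_force: [-2.1, -2.1, 5.3]
gripper_width: 0.148
grasp_force: 59.0
```

```bash
sed -i 's/st\["gripper_width"\].round(4)/st["gripper_width"]/' st.py; python3 st.py
```

```text
[ 0.5147 -0.2418  0.1787] ang -5.43 j6 1.0966 F [-2.1 -2.1  5.3] M [-0.311  0.51  -0.003] 0.1479661617293201 eff6 -0.013 16.4667
```

Call:
{"name": "arm_command", "arguments": {"moves": [[-1,[0,0,0],0.004],[-1,[0,0,0.0003],0.008],[-1,[0,0,0.0004],0.012],[-1,[0,0,0.0005],0.015],[-1,[0,0,0.0005],0.015],[-1,[0,0,0.0005],0.015]]}}

```text
time: 16.97
tool_pos: [0.5147, -0.2418, 0.1786]
tool_rot: [0.001, 0.996, -0.094, 0.001]
contact_force: [-3.0, -1.9, 5.6]
gripper_width: 0.145
grasp_force: 59.0
```

```bash
python3 st.py
```

```text
[ 0.5147 -0.2418  0.1786] ang -10.83 j6 1.1909 F [-3.  -1.9  5.6] M [-0.33   0.488 -0.046] 0.1445481542475651 eff6 -0.017 16.9667
```

Call:
{"name": "arm_command", "arguments": {"moves": [[-1,[0,0,0],0.003],[-1,[0,0,0.0003],0.006],[-1,[0,0,0.0004],0.009],[-1,[0,0,0.0004],0.009],[-1,[0,0,0.0004],0.009]]}}

```text
time: 17.38
tool_pos: [0.5147, -0.2418, 0.1786]
tool_rot: [0.001, 0.992, -0.122, 0.001]
contact_force: [-2.7, -2.2, 6.2]
gripper_width: 0.142
grasp_force: 59.1
```

```bash
python3 st.py
```

```text
[ 0.5147 -0.2418  0.1786] ang -14.07 j6 1.2474 F [-2.7 -2.2  6.2] M [-0.337  0.495 -0.049] 0.1418100561117793 eff6 -0.018 17.3833
```

Call:
{"name": "arm_command", "arguments": {"moves": [[-1,[0,0,0],0.003],[-1,[0,0,0.0003],0.006],[-1,[0,0,0.0003],0.006],[-1,[0,0,0.0003],0.006]]}}

```text
time: 17.72
tool_pos: [0.5147, -0.2418, 0.1786]
tool_rot: [0.001, 0.99, -0.141, 0.001]
contact_force: [-2.9, -1.5, 6.7]
gripper_width: 0.146
grasp_force: 59.1
```

```bash
python3 st.py
```

```text
[ 0.5147 -0.2418  0.1786] ang -16.21 j6 1.2848 F [-2.9 -1.5  6.7] M [-0.317  0.521  0.044] 0.1459134462905412 eff6 0.111 17.7167
```

Call:
{"name": "arm_command", "arguments": {"moves": [[-1,[0,0,0],0.003],[-1,[0,0,0],0.006],[-1,[0,0,0],0.006],[-1,[0,0,0],0.006]]}}

```text
time: 18.05
tool_pos: [0.5147, -0.2418, 0.1786]
tool_rot: [0.001, 0.987, -0.159, 0.001]
contact_force: [-3.3, -1.4, 6.0]
gripper_width: 0.145
grasp_force: 59.1
```

```bash
python3 st.py
```

```text
[ 0.5147 -0.2418  0.1786] ang -18.34 j6 1.3221 F [-3.3 -1.4  6. ] M [-0.349  0.561  0.24 ] 0.14463367758877205 eff6 0.248 18.05
```

Call:
{"name": "arm_command", "arguments": {"moves": [[-1,[0,0,0],0.003],[-1,[0,0,0],0.006],[-1,[0,0,0],0.006],[-1,[0,0,0],0.006]]}}

```text
time: 18.38
tool_pos: [0.5147, -0.2418, 0.1786]
tool_rot: [0.001, 0.984, -0.178, 0.001]
contact_force: [-2.9, -1.2, 5.3]
gripper_width: 0.142
grasp_force: 59.1
```

```bash
python3 st.py
python3 - <<'E'
from h import *
w=save("wrist","w8"); k=manip.search_frame(w,"paddle"); print([(np.round(q["extent"]),round(q["confidence"],2)) for q in k[:2]])
f=w["frame"]; m=(f.min(2)>130).astype(np.uint8); m[:230]=0; m[:,:230]=0;m[:,330:]=0; n,L,S,C=cv2.connectedComponentsWithStats(m); print([(S[i].tolist(),C[i].round(1)) for i in range(1,n) if S[i,4]>30])
E
```

```text
[ 0.5147 -0.2418  0.1786] ang -20.48 j6 1.3594 F [-2.9 -1.2  5.3] M [-0.286  0.485  0.342] 0.14208734898393519 eff6 0.385 18.3833
[(array([256., 225., 300., 338.]), 0.69)]
[([306, 246, 24, 15, 243], array([319.4, 253.3])), ([270, 251, 11, 29, 232], array([275.1, 265.1])), ([324, 268, 6, 16, 67], array([327.1, 275.6])), ([258, 290, 41, 62, 842], array([274.4, 335.7]))]
```

Moment rises steadily (0.04 → 0.24 → 0.34 N m) while turning on, so the screw is seated; extrapolating the wind-up, home is at a tool angle of about −14.4°. Now back off 90°.

Call:
{"name": "arm_command", "arguments": {"moves": [[-1,[0,0,0],-0.008],[-1,[0,0,0],-0.024],[-1,[0,0,-0.0007],-0.04],[-1,[0,0,-0.001],-0.056],[-1,[0,0,-0.0015],-0.072],[-1,[0,0,-0.002],-0.088],[-1,[0,0,-0.0024],-0.104],[-1,[0,0,-0.0028],-0.12],[-1,[0,0,-0.0032],-0.136],[-1,[0,0,-0.0036],-0.152],[-1,[0,0,-0.004],-0.168],[-1,[0,0,-0.0044],-0.184],[-1,[0,0,-0.0048],-0.2],[-1,[0,0,-0.0052],-0.216],[-1,[0,0,-0.0056],-0.232],[-1,[0,0,-0.006],-0.248],[-1,[0,0,-0.0065],-0.26],[-1,[0,0,-0.0067],-0.2694],[-1,[0,0,-0.0067],-0.2694],[-1,[0,0,-0.0067],-0.2694]]}}

```text
time: 20.15
tool_pos: [0.5144, -0.2413, 0.1795]
tool_rot: [0.001, 0.786, 0.619, -0.0]
contact_force: [-3.0, -0.9, 7.1]
gripper_width: 0.145
grasp_force: 59.3
```

```bash
python3 st.py
python3 - <<'E'
from h import *
w=save("wrist","w9"); w8=cv2.imread("pics/w8.png")
for f in(w["frame"],w8):
    m=(f.min(2)>130).astype(np.uint8); m[:235]=0;m[300:]=0; m[:,:250]=0;m[:,303:]=0; n,L,S,C=cv2.connectedComponentsWithStats(m)
    for i in range(1,n):
        if S[i,4]>60:
            p=np.argwhere(L==i)[:,::-1].astype(np.float32); print(S[i].tolist(),C[i].round(1),cv2.minAreaRect(p))
# nadir-corrected mark/axis direction in current view
t,R,st=pose()
f=w["frame"]; m=(f.min(2)>130).astype(np.uint8); m[:235]=0;m[300:]=0; m[:,:250]=0;m[:,303:]=0; n,L,S,C=cv2.connectedComponentsWithStats(m)
for i in range(1,n):
    if S[i,4]>60:
        P=np.array([at(w,x,y,.183)[:2] for y,x in np.argwhere(L==i)]); u=np.linalg.eigh(np.cov(P.T))[1][:,1]; u*=np.sign(u[1]); print("mark",P.mean(0),"ang",np.degrees(np.arctan2(u[1],u[0])))
# spatula + tray still seen in scene
s=manip.grab_frame("side"); print([(np.round(k["extent"]),round(k["confidence"],2)) for k in manip.search_frame(s,"spatula")[:3]])
E
```

```text
[ 0.5144 -0.2413  0.1795] ang 76.46 j6 -0.3324 F [-3.  -0.9  7.1] M [-0.096  0.793  0.027] 0.14497590890436224 eff6 -0.017 20.15
[273, 251, 10, 29, 236] [277.6 264.9] ((277.5, 265.0), (28.0, 9.0), 90.0)
[270, 251, 11, 29, 232] [275.1 265.1] ((275.13848876953125, 265.10772705078125), (28.77605628967285, 7.938222408294678), 82.87498474121094)
mark [ 0.51837862 -0.22744009] ang 75.07318668137471
[(array([327., 338., 409., 404.]), 0.96), (array([210., 300., 284., 338.]), 0.83), (array([366., 186., 397., 230.]), 0.68)]
```

The paddle mark is aligned with the tool again. Home was at about −14°, the paddle now stands at about 76°, so it is a quarter turn off home and still gripped. The side view finds the spatula in the tray (210–284, 300–338). Handing in.

```bash
python3 -c "
from plant import manip
print(manip.job_done())"
```

```text
the job is handed in; nothing more can be done
None
```

The spatula lies flat in its lane with the blade in the wide end, the thumbscrew was seated and backed off about 90°, the gripper is still holding it still, and the job is handed in.

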